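Range the under-sink containers by height beside the brush clip

TASK

Tidy the four cleaning containers (bottle, can, jar and tub) onto the row of round rubber mats in order of height: the tallest on the mat next to the green brush in its clip, stepping down to the shortest on the mat farthest from it. Stand each one upright in the middle of its own mat, let go of it, and leave the white soap dish where it is.

Things in the scene. Friction and masses are not known exactly. Their poses are not given: they have to be found in the camera images.
- bottle: Tallest container: white plastic bottle, 150 mm high, body 60 mm across up to 88 mm, sloping shoulder to 106 mm, then a straight grey cap 32 mm across from 106 to 150 mm, by which it can be gripped. About 0.28 kg. Loose, stands upright on the worktop. Origin at the centre of its underside, z up along its axis; yaw does not matter.
- can: Second tallest: plain aluminium can, 115 mm high, straight, 50 mm across up to 100 mm, grey cap 48 mm across from there to the top. About 0.24 kg. Loose, stands upright on the worktop. Origin at the centre of its underside, z up along its axis; yaw does not matter.
- jar: Third tallest: amber glass jar with a white lid, 85 mm high, straight, 54 mm across, lid included. About 0.20 kg. Loose, stands upright on the worktop. Origin at the centre of its underside, z up along its axis; yaw does not matter.
- tub: Shortest: squat white plastic tub with a grey lid, 55 mm high, 62 mm across, its lid (40 to 55 mm up) 64 mm across. About 0.15 kg. Loose, stands upright on the worktop. Origin at the centre of its underside, z up along its axis; yaw does not matter.
- mat0: One of four identical fixed round black rubber mats, 80 mm across, 3 mm thick. Origin: centre of its underside, 6 mm above the worktop (top at 9 mm). z up, y along the row. The mats lie 95 mm apart in a straight line on a white strip 390 x 90 x 6 mm, roughly crossways to the robot (yaw within 0.15 rad). Which name is which place varies.
- mat1: One of four identical fixed round black rubber mats, 80 mm across, 3 mm thick. Origin: centre of its underside, 6 mm above the worktop (top at 9 mm). z up, y along the row. See mat0.
- mat2: One of four identical fixed round black rubber mats, 80 mm across, 3 mm thick. Origin: centre of its underside, 6 mm above the worktop (top at 9 mm). z up, y along the row. See mat0.
- mat3: One of four identical fixed round black rubber mats, 80 mm across, 3 mm thick. Origin: centre of its underside, 6 mm above the worktop (top at 9 mm). z up, y along the row. See mat0.
- brush_clip: Fixed upright piece of white panel on a 70 x 60 mm foot, with a grey spring clip holding a green hard brush, head up, 185 mm high in all. It stands in line with the mats just beyond one end of the row, either end, its centre 112 mm from the nearest mat's centre. Origin at the centre of its foot's underside.
- dish: White ceramic soap dish, loose, round, 88 mm across, 26 mm high, standing in line with the mats beyond the other end of the row, its centre 112 mm from that end's mat centre. Origin at the centre of its underside. Stays where it is.
Mind the look-alikes: they are no part of the job. Leave any blue look-alike of the can alone.

How it is judged:
At the end, for the whole second after the job is handed in: Counted from the brush clip outwards, bottle, can, jar and tub each stand on the first, second, third and fourth mat: upright within 0.1 rad, centre within 14 mm of the mat's centre, underside on the mat, released and at rest ((horizontal distance between bottle and mat0 below 0.014 m or horizontal distance between bottle and mat1 below 0.014 m or horizontal distance between bottle and mat2 below 0.014 m or horizontal distance between bottle and mat3 below 0.014 m) and horizontal distance between bottle and brush_clip between 0.0725 and 0.1525 m and angle between each of bottle, can, jar, tub's own z axis and vertical below 0.1 rad and height (world z) of each of bottle, can, jar, tub below 0.016 m and linear speed of each of bottle, can, jar, tub below 0.02 m/s and angular speed of each of bottle, can, jar, tub below 0.2 rad/s and (horizontal distance between can and mat0 below 0.014 m or horizontal distance between can and mat1 below 0.014 m or horizontal distance between can and mat2 below 0.014 m or horizontal distance between can and mat3 below 0.014 m) and horizontal distance between can and brush_clip between 0.1675 and 0.2475 m and (horizontal distance between jar and mat0 below 0.014 m or horizontal distance between jar and mat1 below 0.014 m or horizontal distance between jar and mat2 below 0.014 m or horizontal distance between jar and mat3 below 0.014 m) and horizontal distance between jar and brush_clip between 0.2625 and 0.3425 m and (horizontal distance between tub and mat0 below 0.014 m or horizontal distance between tub and mat1 below 0.014 m or horizontal distance between tub and mat2 below 0.014 m or horizontal distance between tub and mat3 below 0.014 m) and horizontal distance between tub and brush_clip between 0.3575 and 0.4375 m); the robot touches nothing.
It fails at once if the soap dish is shifted by more than 20 mm (distance of dish from where it was at the start of the episode above 0.02 m).
It also fails if it takes over 106 s, if anything falls off the work surface, if the arm or the gripper's body presses on something with over 40 N, if the wrist force passes 120 N, or if a joint passes its speed limit or range.

ROBOT

A 6-joint arm with a two-finger parallel gripper is mounted at the origin on the work surface. World frame = base frame: x ahead of the robot, y to its left, z up, the work surface at z = 0. Lengths are in m, angles in rad, forces in N, time in s.
With the tool pointing down it reaches from about 0.25 to 0.725 m from the base axis. Payload 4 kg.
Tool frame: the origin (TCP) lies on the centre line of the jaws, within the pads' length; the fingertips stand ahead of it and the grasp point (between the pads) lies 3 mm ahead of it (bot.tcp_to_tips is the z of the fingertips in the tool frame, in m); z points along the fingers, y is the line along which they close (so a half turn about z gives the same grasp; the last joint's range is limited). The gripper opens to 85 mm and grips with 20 to 120 N. Pads are 22 mm wide; open, the fingers measure 114 mm over their backs; the gripper's body (76 mm by 85 mm) begins 54 mm behind the grasp point. The pads swing forward as they close: fully open they stand 13 mm farther back than shut.
Start: joints at [-1.271, 0.241, 0.005, 1.335, 0, 1.571], TCP at [0.148, -0.478, 0.253] pointing down, gripper open.
Joint ranges: [-2.72, 2.72], [-1.05, 1.87], [-1.09, 1.28], [-1.99, 2.15], [-1.42, 1.44], [-3.14, 3.14]. Speed limits (rad/s): [2.79, 2.79, 3.14, 3.14, 3.14, 3.14].

INTERFACE

Orientations are given as a unit quaternion [x, y, z, w].
In Python, from workcell import telemetry, camera, camera_params, ticket, boxes_of, cut_out, spot_point, bot gives the robot as it stands.
- The arm moves only by the shell command python3 -m creep 'ROWS'. ROWS is text: rows parted by semicolons, each of 5 numbers parted by spaces: the opening, from 0 (shut) to 1 (fully open), then the shift along the tool's x, y, z in units of 150 mm (1.0 is 150 mm), then the turn about the tool's z in units of 180 degrees (1.0 is 180 degrees). In form: claw x y z turn; .... A call has 1 to 12 rows; each row is the pose to reach, as a shift and turn from the pose commanded when the call began, along the tool's axes at that moment, turning the shorter way round; what a row does not reach only later rows make up. A row lasts 1/8 s, in which the tool goes at most 62.5 mm and 10.7 degrees, less where a joint would pass 70% of its speed; a pose out of reach is approached as far as the arm can. A call with a number of a shift or a turn outside -1 to 1 is refused whole. A call with a gripper value outside its range is refused whole. The fingers move at their own pace and stop on an object; the grip force is fixed at half the most. Time passes only in rows, so rows that repeat a pose let the fingers close. It gives the time, the measured TCP pose, the force, the opening and the grip force at its end, in the units of the state.
- telemetry.get_obs(): the state, without advancing time (a new reading comes with each control period).
- camera(name): name is "side" or "top"; returns the picture (384x512x3 uint8, red, green, blue); there is no depth.
- camera_params(name): a dict with "camera_matrix" (3x3 intrinsics, pixels), "eye" and "attitude" of the camera in the world. Camera axes: x right, y down, z forward; pixel columns grow to the right and rows downward; lengths in m; the calibration is good to about 2 mm. A picture is of the moment at which its call begins. camera_params takes no time and is no camera call.
- ticket.job_done(): hands the job in; it is judged then, once.
Trained networks look in the newest picture that a camera, given by its name, has taken for a name from the list of things; names that differ only in an ending like _2 or _b are one class to them, and where a whole thing is asked for, a point or a joint stands for the part that bears it (a point fixed in the world has none). Each returns a list of dicts, best first, with "conf" (0 to 1); they miss things now and then, are a little off and sometimes report something else, mostly with a low value. They report only what shows in the picture. A call takes as long as a camera call. They do not tell look-alikes from the thing itself.
- boxes_of(thing, camera): "at" ([x, y, z] in m, in world coordinates, good to about 4 mm: the middle of the surface that is visible of it).
- cut_out(thing, camera): "pixels" (384x512 bool, what is visible of it).
- spot_point(thing, camera): "at" ([x, y, z] in m, in world coordinates, good to about 4 mm: a listed point, or the origin of a listed thing).
The state is a dict: "clock": time; "joint_pos": joint angles; "joint_vel": joint speeds; "tau": joint torques, N m; "eef_pos": TCP position; "tool_rot": TCP orientation; "ft_force": force on the tool from outside, world axes, zero at the start; "ft_torque": the same for the moment, N m; "grip_width": finger opening in m; "grasp_force": force on a finger pad.
Only numpy, scipy, OpenCV 4.12 (cv2) and the standard library are available. Lean on these libraries where they do the work, as an engineer would, in place of code of your own. Each camera call takes 0.05 s, during which the arm holds its last target. There are 200 camera calls.

## Working session

There is one attempt and no reset: what is moved stays moved. The work goes in short steps, Python scripts to look and compute and a shell command to move; the robot and the scene stay as the last step left them, time stands still between calls to the robot, and variables do not carry over. Pictures are saved under pics/ and viewed, at most 14 in all, crops included, and the job is handed in when it is done.

```bash
ls; mkdir -p pics
python3 - <<'E'
from workcell import telemetry, camera, camera_params, boxes_of, spot_point, bot
import cv2
for c in("top","side"):
    cv2.imwrite(f"pics/{c}0.png",camera(c)[:,:,::-1])
    p=camera_params(c);print(c,p)
    for t in["bottle","can","jar","tub","mat0","brush_clip","dish"]:
        print(t,[(x["at"].round(3) if hasattr(x["at"],"round") else [round(v,3) for v in x["at"]],round(x["conf"],2)) for x in spot_point(t,c)])
o=telemetry.get_obs();print(o,bot.tcp_to_tips)
E
```

```text
pics
top {'camera_matrix': array([[378.71282958,   0.        , 248.26252261],
       [  0.        , 378.71282958, 188.99737887],
       [  0.        ,   0.        ,   1.        ]]), 'eye': array([ 4.05202952e-01, -5.69718282e-04,  1.11853377e+00]), 'attitude': array([-0.70593604,  0.70598806, -0.045538  ,  0.03408017])}
bottle [([0.479, -0.128, 0.002], 0.62), ([0.428, 0.11, -0.002], 0.6)]
can [([0.427, 0.108, 0.001], 0.89), ([0.341, 0.036, -0.001], 0.87)]
jar [([0.436, -0.351, -0.0], 0.82)]
tub [([0.446, 0.357, 0.001], 0.8), ([0.66, 0.24, 0.003], 0.32)]
mat0 [([0.643, 0.132, 0.004], 0.95), ([0.609, -0.155, 0.007], 0.76), ([0.633, 0.039, 0.004], 0.71), ([0.618, -0.058, 0.003], 0.57)]
brush_clip [([0.66, 0.244, -0.001], 0.64)]
dish [([0.591, -0.264, -0.001], 0.67), ([0.433, -0.352, 0.001], 0.4)]
side {'camera_matrix': array([[486.99968619,   0.        , 253.46496554],
       [  0.        , 486.99968619, 194.78700699],
       [  0.        ,   0.        ,   1.        ]]), 'eye': array([0.40913478, 0.85664034, 0.88847131]), 'attitude': array([-0.05103854,  0.92149251, -0.38378386,  0.0309
[... 441 characters left out ...]
': 0.8, 'joint_pos': array([-1.27100698e+00,  2.40545593e-01,  5.02694598e-03,  1.33520940e+00,
       -4.59770187e-05,  1.57085176e+00]), 'joint_vel': array([ 0.00069748, -0.00011313, -0.00074316, -0.00139291, -0.00044046,
       -0.00038017]), 'tau': array([ 1.12790988e-05, -3.72152567e+01,  2.52678055e+01,  8.94109671e-04,
       -2.07459798e-04,  4.30121773e-06]), 'eef_pos': array([ 0.14764943, -0.47771067,  0.25334397]), 'tool_rot': array([ 9.88790950e-01,  1.49306582e-01, -1.76315442e-05,  3.71899577e-05]), 'ft_force': array([-0.0949759 ,  0.35240038,  0.15265265]), 'ft_torque': array([-0.00943481, -0.0520243 ,  0.01070154]), 'grasp_force': 0.0, 'grip_width': 0.08503057145435451} 0.022
```

View pics/top0.png

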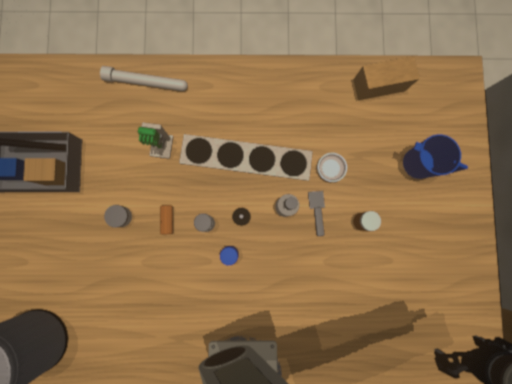

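View pics/side0.png

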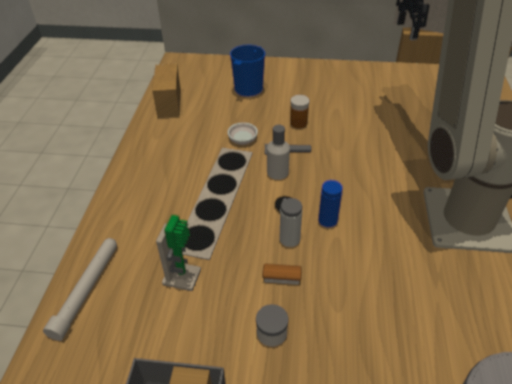

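```bash
cat > h.py <<'E'
from workcell import telemetry, camera_params
import numpy as np
from scipy.spatial.transform import Rotation as R
def proj(c,P):
    p=camera_params(c); q=R.from_quat(p["attitude"]).inv().apply(np.atleast_2d(P)-p["eye"])
    q=q@p["camera_matrix"].T; return q[:,:2]/q[:,2:]
def ray(c,uv,z):
    p=camera_params(c); d=R.from_quat(p["attitude"]).apply(np.linalg.inv(p["camera_matrix"])@[uv[0],uv[1],1])
    return p["eye"]+d*(z-p["eye"][2])/d[2]
def go(x,y,z,yaw=None):
    """units for a move from now to TCP x,y,z with tool y axis along world angle yaw"""
    o=telemetry.get_obs(); r=R.from_quat(o["tool_rot"]); d=r.inv().apply(np.array([x,y,z])-o["eef_pos"])
    t=0
    if yaw is not None:
        yy=r.as_matrix()[:,1]; a=np.arctan2(yy[1],yy[0]); t=-(yaw-a); t=(t+np.pi/2)%np.pi-np.pi/2
    print("units",(d/.15).round(3),"turn",round(t/np.pi,4),"q6",o["joint_pos"][5].round(2),"pos",o["eef_pos"].round(4),o["clock"])
E
python3 - <<'E'
import cv2,numpy as np
from h import *
for n,P in dict(canA=(.427,.107,.0),canB=(.34,.036,.0)).items(): print(n,proj("top",P),proj("side",P))
s=cv2.imread("pics/side0.png")
u,v=np.mean([proj("side",(.427,.107,.06))[0],proj("side",(.34,.036,.06))[0]],0).astype(int)
cv2.imwrite("pics/crop.png",cv2.resize(s[v-75:v+75,u-100:u+100],None,fx=4,fy=4))
print(u,v)
E
```

```text
canA [[205.4642495  224.41341386]] [[289.91073635 239.10186176]]
canB [[229.5251179  254.38272805]] [[327.21336402 219.81132906]]
310 212
```

The two can candidates are grey at side (290,222) / top (205,222) and blue at side (330,204) / top (229,256). The grey one fits "plain aluminium". I'll confirm that in the crop and refine the positions.

View pics/crop.png

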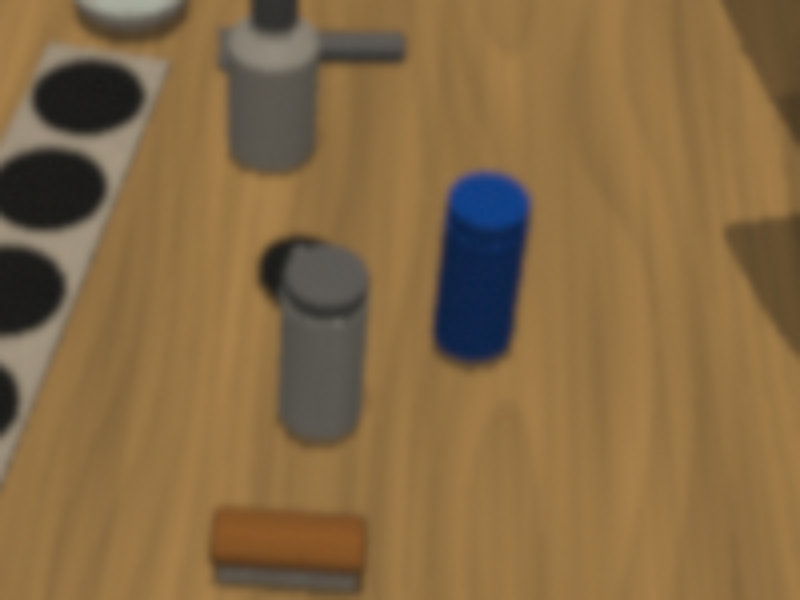

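```bash
cat > m.py <<'E'
from workcell import camera,spot_point,cut_out
import cv2,sys
from h import *
H=dict(bottle=.15,can=.115,jar=.085,tub=.055)
def mats():
    im=camera("top"); g=im.max(2); m=(g<60).astype(np.uint8); m[:120]=0;m[190:]=0;m[:,:175]=0;m[:,315:]=0
    n,_,st,ce=cv2.connectedComponentsWithStats(m)
    out=[]
    for s,c in zip(st[1:],ce[1:]):
        if s[4]>200: out.append(ray("top",c,.009)); print("mat",s[4],out[-1].round(4))
    return np.array(out)
E
python3 - <<'E'
from m import *
M=mats(); d=M[-1]-M[0]; print("spacing",np.linalg.norm(np.diff(M,axis=0),axis=1),"row yaw",np.arctan2(d[0],-d[1]))
cams=("top","side")
for t in H:
    for c in cams:
        camera(c)
        print(t,c,[np.round(x["at"],4) for x in spot_point(t,c)])
# top-disc centre from top image: circle detections
im=camera("top"); g=cv2.cvtColor(im,cv2.COLOR_RGB2GRAY)
for t,p in dict(bottle=(.477,-.128),can=(.4275,.107),jar=(.4355,-.352),tub=(.447,.357)).items():
    best=None
    for x in cut_out(t,"top"):
        m=x["pixels"]; c=np.argwhere(m).mean(0)[::-1]
        if np.hypot(*(c-proj("top",(*p,H[t]/2))[0]))<12:
            k,_=cv2.findContours(m.astype(np.uint8),0,1); (cc,r)=cv2.minEnclosingCircle(max(k,key=len))
            print(t,"mask centroid",c.round(1),"n",m.sum(),"circ",np.round(cc,1),round(r,1),"top-plane",ray("top",c,H[t]).round(4), "expected top/base px",proj("top",(*p,H[t])).round(1),proj("top",(*p,0)).round(1))
E
```

```text
mat 425 [0.6465 0.13   0.009 ]
mat 429 [0.6334 0.036  0.009 ]
mat 427 [ 0.6212 -0.0581  0.009 ]
mat 425 [ 0.6088 -0.1519  0.009 ]
spacing [0.09489228 0.09491984 0.09466668] row yaw -0.1330609182105594
bottle top [array([ 0.4775, -0.1257,  0.0033]), array([ 0.5897, -0.2662, -0.0058])]
bottle side [array([ 0.4773, -0.1259, -0.0013])]
can top [array([0.3438, 0.0377, 0.0015]), array([0.4333, 0.1116, 0.0016])]
can side [array([0.3392, 0.034 , 0.0045]), array([0.4282, 0.1049, 0.0014]), array([ 0.6068, -0.1479,  0.0069])]
jar top [array([ 0.4343, -0.3547, -0.0006])]
jar side [array([ 0.4321, -0.3535,  0.003 ])]
tub top [array([0.4478, 0.3586, 0.003 ])]
tub side [array([4.481e-01, 3.540e-01, 4.000e-04]), array([ 0.623 , -0.0611,  0.0083])]
bottle mask centroid [287.2 204.7] n 439 circ [286.9 204.5] 12.4 top-plane [ 0.4742 -0.1162  0.15  ] expected top/base px [[291.8 203.7]] [[285.2 207.4]]
jar mask centroid [366.8 220.9] n 472 circ [366.6 221.5] 14.6 top-plane [ 0.4347 -0.3414  0.085 ] expected top/base px [[370.6 220.6]] [[360.9 221.4]]
tub mask centroid [117.6 215.4] n 492 circ [117.8 215.5] 13.3 top-plane [0.4512 0.3467 0.055 ] expected top/base px [[113.8 216.9]] [[120.1 217.6]]
```

The crop shows the plain grey can at left, side (290,222), and the blue look-alike at right, side (330,204). I'll take the grey one at world (0.428, 0.107). The mats measure 95 mm apart, as described. I'll start with the jar.

```bash
python3 -c "
from h import *
go(.434,-.353,.20,-.133);go(.434,-.353,.052,-.133)"
```

```text
units [ 2.069 -0.23   0.355] turn -0.3622 q6 1.57 pos [ 0.1476 -0.4777  0.2533] 1.9
units [ 2.069 -0.23   1.342] turn -0.3622 q6 1.57 pos [ 0.1476 -0.4777  0.2533] 1.9
```

```bash
python3 -m creep '1 0.4 -0.05 0 -0.06; 1 0.8 -0.1 0 -0.12; 1 1 -0.11 0 -0.18; 1 1 -0.11 0 -0.24; 1 1 -0.11 0 -0.3; 1 1 -0.11 0 -0.362; 1 1 -0.11 0 -0.362'; python3 -c "
from h import *
go(.434,-.353,.20,-.133);go(.434,-.353,.052,-.133)"
```

```text
clock: 2.78
eef_pos: [0.2862, -0.4176, 0.2533]
tool_rot: [0.753, 0.658, 0.0, 0.0]
ft_force: [-0.4, 0.1, -1.0]
grip_width: 0.0851
grasp_force: 0.0
units [0.56  0.918 0.355] turn -0.0007 q6 0.74 pos [ 0.2862 -0.4176  0.2533] 2.775
units [0.56  0.918 1.342] turn -0.0007 q6 0.74 pos [ 0.2862 -0.4176  0.2533] 2.775
```

```bash
python3 -m creep '1 0.2 0.3 0; 1 0.4 0.6 0; 1 0.56 0.918 0.1; 1 0.56 0.918 0.3; 1 0.56 0.918 0.35 ; 1 0.56 0.918 0.35' ; python3 -m creep '1 0.2 0.3 0 0; 1 0.4 0.6 0 0; 1 0.56 0.918 0.1 0; 1 0.56 0.918 0.3 0; 1 0.56 0.918 0.35 0; 1 0.56 0.918 0.35 0' ; python3 -c "
from h import *
go(.434,-.353,.052,-.133)"
```

```text
clock: 3.52
eef_pos: [0.4331, -0.3528, 0.2006]
tool_rot: [0.753, 0.658, -0.0, -0.001]
ft_force: [0.3, 0.2, -0.6]
grip_width: 0.0856
grasp_force: 0.0
units [-0.001  0.007  0.991] turn -0.0009 q6 1.02 pos [ 0.4331 -0.3528  0.2006] 3.525invalid input at $[0]: expected 5 numbers
```

Descend, close and lift.

```bash
python3 -m creep '1 0 0 0.3 0; 1 0 0 0.6 0; 1 0 0 0.85 0; 1 0 0 0.99 0; 1 0 0 0.99 0; 0 0 0 0.99 0; 0 0 0 0.99 0; 0 0 0 0.99 0; 0 0 0 0.99 0; 0 0 0 0.99 0; 0 0 0 0.99 0;0 0 0 0.99 0'; python3 -m creep '0 0 0 -0.2 0; 0 0 0 -0.5 0;0 0 0 -0.8 0;0 0 0 -0.9 0;0 0 0 -0.9 0'; python3 -c "
from h import *
go(.6212,-.0581,.20,-.133);go(.6212,-.0581,.064,-.133)"
```

```text
clock: 5.03
eef_pos: [0.4348, -0.354, 0.0545]
tool_rot: [0.753, 0.658, -0.0, 0.002]
ft_force: [-1.1, -0.1, 7.5]
grip_width: 0.0528
grasp_force: 63.3
clock: 5.65
eef_pos: [0.4342, -0.353, 0.188]
tool_rot: [0.753, 0.658, 0.0, 0.001]
ft_force: [0.2, 0.1, -2.2]
grip_width: 0.0526
grasp_force: 63.4
units [ 2.115  0.974 -0.08 ] turn -0.0002 q6 1.02 pos [ 0.4342 -0.353   0.188 ] 5.65
units [2.116 0.972 0.826] turn -0.0002 q6 1.02 pos [ 0.4342 -0.353   0.188 ] 5.65
```

```bash
python3 -m creep '0 0.3 0.15 0 0; 0 0.6 0.3 0 0; 0 0.9 0.45 0 0; 0 1 0.5 0 0;0 1 0.5 0 0'; python3 -m creep '0 0.3 0.13 0 0; 0 0.6 0.25 0 0; 0 0.9 0.38 0 0; 0 1 0.45 0 0;0 1 0.45 0 0;0 1 0.45 0 0';  python3 -c "
from h import *
go(.6212,-.0581,.064,-.133)"
```

```text
clock: 6.28
eef_pos: [0.5275, -0.2129, 0.1852]
tool_rot: [0.752, 0.659, -0.001, -0.002]
ft_force: [-0.2, -0.5, -1.9]
grip_width: 0.0528
grasp_force: 63.5
clock: 7.02
eef_pos: [0.614, -0.0763, 0.1868]
tool_rot: [0.754, 0.657, -0.001, -0.0]
ft_force: [-0.4, -0.2, -2.9]
grip_width: 0.053
grasp_force: 63.6
units [0.127 0.033 0.818] turn -0.0009 q6 1.58 pos [ 0.614  -0.0763  0.1868] 7.025
```

```bash
python3 -m creep '0 0.127 0.033 0.2 0; 0 0.127 0.033 0.45 0; 0 0.127 0.033 0.65 0; 0 0.127 0.033 0.75 0; 0 0.127 0.033 0.79 0;0 0.127 0.033 0.815 0; 0 0.127 0.033 0.815 0; 0 0.127 0.033 0.815 0; 1 0.127 0.033 0.815 0; 1 0.127 0.033 0.815 0; 1 0.127 0.033 0.815 0; 1 0.127 0.033 0.815 0';  python3 -m creep '1 0 0 0 0; 1 0 0 -0.2 0; 1 0 0 -0.5 0; 1 0 0 -0.8 0; 1 0 0 -1 0; 1 0 0 -1 0';  python3 -c "
from h import *
go(.477,-.127,.215,-.133)
go(.477,-.127,.13,-.133)"
```

```text
clock: 8.52
eef_pos: [0.6225, -0.0562, 0.0652]
tool_rot: [0.753, 0.658, 0.0, 0.0]
ft_force: [-0.5, -0.9, -0.1]
grip_width: 0.0857
grasp_force: 0.0
clock: 9.28
eef_pos: [0.6242, -0.0564, 0.2185]
tool_rot: [0.753, 0.658, 0.002, 0.002]
ft_force: [0.5, -0.0, -0.4]
grip_width: 0.0854
grasp_force: 0.0
units [-0.598 -0.91   0.017] turn -0.0002 q6 1.61 pos [ 0.6242 -0.0564  0.2185] 9.275
units [-0.598 -0.914  0.584] turn -0.0002 q6 1.61 pos [ 0.6242 -0.0564  0.2185] 9.275
```

```bash
python3 -m creep '1 -0.2 -0.3 0 0; 1 -0.4 -0.6 0 0; 1 -0.55 -0.85 0 0; 1 -0.598 -0.91 0 0;1 -0.598 -0.91 0 0; 1 -0.598 -0.91 0.2 0;1 -0.598 -0.91 0.4 0;1 -0.598 -0.91 0.557 0; 1 -0.598 -0.91 0.557 0; 1 -0.598 -0.91 0.557 0'; python3 -m creep '0 0 0 0 0; 0 0 0 0 0;0 0 0 0 0;0 0 0 0 0;0 0 0 0 0;0 0 0 0 0;0 0 0 0 0;0 0 0 0 0';  python3 -m creep '0 0 0 -0.2 0; 0 0 0 -0.5 0; 0 0 0 -0.75 0; 0 0 0 -0.75 0; 0 0 0 -0.75 0'; python3 -c "
from h import *
go(.6465,.13,.145,-.133)"
```

```text
clock: 10.52
eef_pos: [0.4765, -0.1267, 0.132]
tool_rot: [0.752, 0.659, 0.0, 0.0]
ft_force: [0.1, -0.3, -0.1]
grip_width: 0.0856
grasp_force: 0.0
clock: 11.52
eef_pos: [0.4759, -0.1271, 0.1322]
tool_rot: [0.753, 0.658, 0.001, 0.001]
ft_force: [0.2, 0.3, 6.0]
grip_width: 0.0309
grasp_force: 59.4
clock: 12.15
eef_pos: [0.4741, -0.1267, 0.2422]
tool_rot: [0.753, 0.658, -0.001, -0.001]
ft_force: [-0.6, -0.4, -3.8]
grip_width: 0.0308
grasp_force: 60.3
units [1.849 0.913 0.646] turn -0.0003 q6 1.44 pos [ 0.4741 -0.1267  0.2422] 12.15
```

```bash
python3 -m creep '0 0.25 0.12 -0.05 0; 0 0.5 0.25 -0.05 0; 0 0.75 0.37 -0.05 0; 0 0.95 0.47 -0.05 0; 0 1 0.5 -0.05 0;0 1 0.5 -0.05 0'; python3 -m creep '0 0.25 0.12 0 0; 0 0.5 0.25 0 0; 0 0.7 0.35 0 0; 0 0.8 0.4 0 0; 0 0.85 0.41 0 0;0 0.85 0.41 0 0;0 0.85 0.41 0 0';  python3 -c "
from h import *
go(.6465,.13,.142,-.133)"
```

```text
clock: 12.9
eef_pos: [0.5686, 0.0118, 0.2494]
tool_rot: [0.753, 0.659, -0.002, -0.001]
ft_force: [0.5, -0.5, -2.9]
grip_width: 0.0309
grasp_force: 60.2
clock: 13.78
eef_pos: [0.647, 0.1287, 0.2516]
tool_rot: [0.753, 0.658, -0.0, 0.0]
ft_force: [-0.1, 0.5, -1.3]
grip_width: 0.0309
grasp_force: 60.4
units [ 0.008 -0.004  0.731] turn -0.0006 q6 1.9 pos [0.647  0.1287 0.2516] 13.775
```

```bash
python3 -m creep '0 0.008 0 0.2 0; 0 0.008 0 0.45 0; 0 0.008 0 0.6 0; 0 0.008 0 0.68 0; 0 0.008 0 0.71 0; 0 0.008 0 0.73 0; 0 0.008 0 0.735 0; 0 0.008 0 0.735 0; 1 0.008 0 0.735 0; 1 0.008 0 0.735 0; 1 0.008 0 0.735 0; 1 0.008 0 0.735 0';  python3 -m creep '1 0 0 0 0; 1 0 0 -0.2 0; 1 0 0 -0.5 0; 1 0 0 -0.7 0; 1 0 0 -0.7 0; 1 0 0 -0.7 0';  python3 - <<'E'
from h import *
from workcell import camera,spot_point
import cv2
go(.4285,.107,.18,-.133)
go(.4285,.107,.075,-.133)
for c in("top","side"):
    cv2.imwrite(f"pics/{c}1.png",camera(c)[:,:,::-1])
    for t in("bottle","jar","can","dish"): print(t,c,[np.round(x["at"],3) for x in spot_point(t,c)])
E
```

```text
clock: 15.28
eef_pos: [0.6477, 0.1311, 0.1415]
tool_rot: [0.753, 0.658, 0.0, 0.0]
ft_force: [0.1, 0.1, 0.0]
grip_width: 0.0854
grasp_force: 0.0
clock: 16.02
eef_pos: [0.6473, 0.131, 0.2453]
tool_rot: [0.753, 0.658, -0.001, -0.0]
ft_force: [-0.7, 0.4, 0.1]
grip_width: 0.0853
grasp_force: 0.0
units [-0.353 -1.424  0.437] turn -0.0002 q6 1.9 pos [0.6473 0.131  0.2453] 16.025
units [-0.353 -1.423  1.137] turn -0.0002 q6 1.9 pos [0.6473 0.131  0.2453] 16.025
bottle top [array([0.648, 0.132, 0.008])]
jar top [array([ 0.628, -0.056,  0.007])]
can top []
dish top [array([ 0.59 , -0.263, -0.004])]
bottle side [array([0.648, 0.133, 0.009])]
jar side [array([ 0.623, -0.057,  0.012])]
can side [array([0.428, 0.102, 0.004]), array([ 0.336,  0.038, -0.001])]
dish side [array([ 0.592, -0.266, -0.002])]
```

View pics/side1.png

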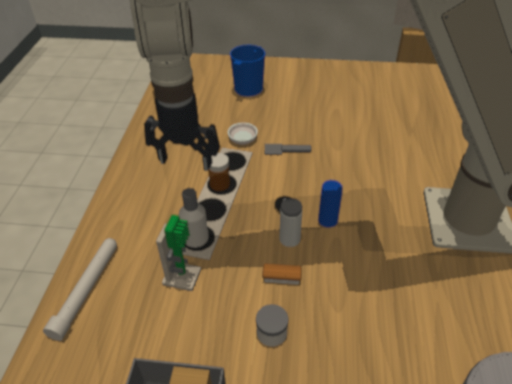

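The side view shows the bottle upright on the first mat (195,222) and the jar upright on the third (221,176). The dish hasn't moved. Next is the grey can at (290,222).

```bash
python3 -m creep '1 -0.1 -0.3 0 0; 1 -0.2 -0.6 0 0; 1 -0.3 -0.9 0 0; 1 -0.353 -1 0 0;1 -0.353 -1 0 0'; python3 -m creep '1 0 -0.3 0 0; 1 0 -0.4 0.1 0; 1 0 -0.423 0.4 0; 1 0 -0.423 0.4 0;1 0 -0.423 0.4 0'; python3 -c "
from h import *
go(.4285,.107,.077,-.133)"
```

```text
clock: 17.15
eef_pos: [0.4912, 0.0984, 0.247]
tool_rot: [0.753, 0.658, 0.001, 0.0]
ft_force: [0.5, 0.2, -0.0]
grip_width: 0.0854
grasp_force: 0.0
clock: 17.77
eef_pos: [0.4306, 0.1074, 0.1874]
tool_rot: [0.753, 0.658, 0.001, 0.0]
ft_force: [0.5, 0.6, -0.2]
grip_width: 0.0854
grasp_force: 0.0
units [-0.005 -0.015  0.736] turn -0.0003 q6 1.95 pos [0.4306 0.1074 0.1874] 17.775
```

```bash
python3 -m creep '1 0 -0.01 0.2 0; 1 0 -0.01 0.5 0; 1 0 -0.01 0.7 0; 1 0 -0.01 0.735 0; 1 0 -0.01 0.735 0; 0 0 -0.01 0.735 0; 0 0 -0.01 0.735 0; 0 0 -0.01 0.735 0; 0 0 -0.01 0.735 0; 0 0 -0.01 0.735 0; 0 0 -0.01 0.735 0; 0 0 -0.01 0.735 0'; python3 -m creep '0 0 0 -0.2 0; 0 0 0 -0.5 0; 0 0 0 -0.8 0; 0 0 0 -0.8 0; 0 0 0 -0.8 0'; python3 -c "
from h import *
go(.6334,.036,.088,-.133)"
```

```text
clock: 19.27
eef_pos: [0.4286, 0.1076, 0.0776]
tool_rot: [0.753, 0.658, 0.001, 0.001]
ft_force: [-1.3, -0.6, 5.8]
grip_width: 0.0491
grasp_force: 54.2
clock: 19.9
eef_pos: [0.4268, 0.1071, 0.1953]
tool_rot: [0.753, 0.658, -0.001, -0.0]
ft_force: [-0.0, -0.0, -3.6]
grip_width: 0.0485
grasp_force: 55.4
units [-0.286  1.429  0.713] turn -0.0002 q6 1.95 pos [0.4268 0.1071 0.1953] 19.9
```

```bash
python3 -m creep '0 -0.15 0.2 0 0; 0 -0.286 0.4 0 0; 0 -0.286 0.7 0 0; 0 -0.286 0.95 0 0; 0 -0.286 1 0 0;0 -0.286 1 0 0'; python3 -m creep '0 0 0.25 0 0; 0 0 0.4 0 0; 0 0 0.425 0 0; 0 0 0.425 0 0; 0 0 0.425 0 0';  python3 -c "
from h import *
go(.6334,.036,.087,-.133)"
```

```text
clock: 20.65
eef_pos: [0.5692, 0.0446, 0.1936]
tool_rot: [0.753, 0.658, -0.002, -0.002]
ft_force: [-0.9, 0.4, -2.2]
grip_width: 0.049
grasp_force: 55.9
clock: 21.28
eef_pos: [0.6324, 0.0365, 0.196]
tool_rot: [0.753, 0.658, -0.0, -0.0]
ft_force: [-0.3, -0.3, -2.8]
grip_width: 0.0489
grasp_force: 56.3
units [-0.003  0.008  0.727] turn -0.0001 q6 1.76 pos [0.6324 0.0365 0.196 ] 21.275
```

```bash
python3 -m creep '0 0 0.005 0.2 0; 0 0 0.005 0.45 0; 0 0 0.005 0.6 0; 0 0 0.005 0.68 0; 0 0 0.005 0.71 0; 0 0 0.005 0.725 0; 0 0 0.005 0.725 0; 0 0 0.005 0.725 0; 1 0 0.005 0.725 0; 1 0 0.005 0.725 0; 1 0 0.005 0.725 0; 1 0 0.005 0.725 0';  python3 -m creep '1 0 0 0 0; 1 0 0 -0.2 0; 1 0 0 -0.5 0; 1 0 0 -0.9 0; 1 0 0 -1 0; 1 0 0 -1 0';  python3 -c "
from h import *
go(.448,.357,.16,-.133)
go(.448,.357,.042,-.133)"
```

```text
clock: 22.78
eef_pos: [0.6345, 0.0362, 0.0874]
tool_rot: [0.753, 0.658, 0.0, 0.0]
ft_force: [-0.6, 0.2, 0.1]
grip_width: 0.0854
grasp_force: 0.0
clock: 23.52
eef_pos: [0.6351, 0.0362, 0.2386]
tool_rot: [0.753, 0.658, 0.001, 0.001]
ft_force: [-0.0, 0.1, -0.4]
grip_width: 0.0857
grasp_force: 0.0
units [ 1.953 -1.523  0.521] turn -0.0002 q6 1.76 pos [0.6351 0.0362 0.2386] 23.525
units [ 1.953 -1.525  1.307] turn -0.0002 q6 1.76 pos [0.6351 0.0362 0.2386] 23.525
```

```bash
python3 -m creep '1 0 -0.3 0 0; 1 0.1 -0.6 0 0; 1 0.3 -0.9 0 0; 1 0.6 -1 0 0; 1 0.9 -1 0 0;1 1 -1 0 0;1 1 -1 0 0'; python3 -m creep '1 0.3 -0.2 0.1 0; 1 0.6 -0.4 0.3 0; 1 0.85 -0.52 0.5 0; 1 0.95 -0.52 0.5 0; 1 0.95 -0.52 0.5 0; 1 0.95 -0.52 0.5 0';  python3 -c "
from h import *
go(.448,.357,.042,-.133)"
```

```text
clock: 24.4
eef_pos: [0.5049, 0.205, 0.2352]
tool_rot: [0.752, 0.659, -0.002, -0.0]
ft_force: [0.4, -0.4, -0.3]
grip_width: 0.086
grasp_force: 0.0
clock: 25.15
eef_pos: [0.4488, 0.3552, 0.1633]
tool_rot: [0.754, 0.657, 0.001, 0.0]
ft_force: [0.6, -0.1, 1.3]
grip_width: 0.0853
grasp_force: 0.0
units [ 0.01  -0.008  0.809] turn -0.001 q6 2.38 pos [0.4488 0.3552 0.1633] 25.15
```

```bash
python3 -m creep '1 0.01 0 0.2 0; 1 0.01 0 0.5 0; 1 0.01 0 0.7 0; 1 0.01 0 0.8 0; 1 0.01 0 0.8 0; 0 0.01 0 0.8 0; 0 0.01 0 0.8 0; 0 0.01 0 0.8 0; 0 0.01 0 0.8 0; 0 0.01 0 0.8 0; 0 0.01 0 0.8 0; 0 0.01 0 0.8 0'; python3 -m creep '0 0 0 -0.2 0; 0 0 0 -0.5 0; 0 0 0 -0.9 0; 0 0 0 -1 0; 0 0 0 -1 0;0 0 0 -1 0'; python3 -c "
from h import *
go(.6088,-.1519,.052,-.133)"
```

```text
clock: 26.65
eef_pos: [0.4491, 0.359, 0.0445]
tool_rot: [0.753, 0.658, 0.002, 0.0]
ft_force: [-0.4, -0.9, 6.3]
grip_width: 0.0619
grasp_force: 66.1
clock: 27.4
eef_pos: [0.4465, 0.3571, 0.19]
tool_rot: [0.753, 0.658, -0.002, -0.0]
ft_force: [0.8, 0.1, -2.7]
grip_width: 0.0624
grasp_force: 66.1
units [-3.216  1.527  0.925] turn -0.0002 q6 2.38 pos [0.4465 0.3571 0.19  ] 27.4
```

```bash
python3 -m creep '0 -0.3 0.05 -0.05 0; 0 -0.6 0.1 -0.05 0; 0 -0.9 0.13 -0.05 0; 0 -1 0.15 -0.05 0; 0 -1 0.15 -0.05 0'; python3 -m creep '0 -0.3 0.05 0 0; 0 -0.6 0.1 0 0; 0 -0.9 0.15 0 0; 0 -1 0.2 0 0; 0 -1 0.2 0 0'; python3 -m creep '0 -0.3 0.05 0 0; 0 -0.6 0.2 0 0; 0 -0.9 0.4 0 0; 0 -1 0.65 0 0; 0 -1 0.65 0 0; 0 -1 0.65 0 0'; python3 -c "
from h import *
go(.6088,-.1519,.052,-.133)"
```

```text
clock: 28.02
eef_pos: [0.4495, 0.2054, 0.1984]
tool_rot: [0.753, 0.658, -0.001, -0.001]
ft_force: [0.5, 0.5, -1.0]
grip_width: 0.0625
grasp_force: 66.1
clock: 28.65
eef_pos: [0.4604, 0.054, 0.1994]
tool_rot: [0.753, 0.658, 0.0, -0.0]
ft_force: [-0.3, 0.3, -2.2]
grip_width: 0.0622
grasp_force: 66.1
clock: 29.4
eef_pos: [0.5361, -0.1063, 0.199]
tool_rot: [0.752, 0.659, -0.0, -0.001]
ft_force: [-0.5, 0.2, -2.1]
grip_width: 0.0622
grasp_force: 66.3
units [-0.238  0.522  0.978] turn 0.0004 q6 1.51 pos [ 0.5361 -0.1063  0.199 ] 29.4
```

```bash
python3 -m creep '0 -0.15 0.25 0 0; 0 -0.238 0.5 0 0; 0 -0.238 0.522 0 0; 0 -0.238 0.522 0 0; 0 -0.238 0.522 0.3 0; 0 -0.238 0.522 0.6 0; 0 -0.238 0.522 0.8 0; 0 -0.238 0.522 0.8 0'; python3 -c "
from h import *
go(.6088,-.1519,.0535,-.133)"
```

```text
clock: 30.4
eef_pos: [0.6057, -0.152, 0.0773]
tool_rot: [0.752, 0.659, -0.002, -0.003]
ft_force: [-0.3, 0.1, -0.8]
grip_width: 0.0624
grasp_force: 66.6
units [0.003 0.021 0.159] turn 0.0002 q6 1.46 pos [ 0.6057 -0.152   0.0773] 30.4
```

```bash
python3 -m creep '0 0 0.01 0.08 0; 0 0 0.01 0.13 0; 0 0 0.01 0.158 0; 0 0 0.01 0.158 0; 0 0 0.01 0.158 0; 1 0 0.01 0.158 0; 1 0 0.01 0.158 0; 1 0 0.01 0.158 0; 1 0 0.01 0.158 0; 1 0 0.01 0.158 0'; python3 -m creep '1 0 0 -0.1 0; 1 0 0 -0.4 0; 1 0 0 -0.9 0; 1 0 0 -1 0; 1 0 -0.4 -1 0; 1 0 -0.8 -1 0; 1 0 -1 -1 0; 1 0 -1 -1 0; 1 0 -1 -1 0'
python3 - <<'E'
from m import *
for c in("top","side"):
    cv2.imwrite(f"pics/{c}2.png",camera(c)[:,:,::-1])
    for t in("bottle","can","jar","tub","dish"): print(t,c,[np.round(x["at"],3) for x in spot_point(t,c)])
E
```

```text
clock: 31.65
eef_pos: [0.6107, -0.154, 0.0561]
tool_rot: [0.753, 0.658, 0.0, 0.0]
ft_force: [-0.3, 0.1, 0.5]
grip_width: 0.0851
grasp_force: 0.0
clock: 32.78
eef_pos: [0.4631, -0.1343, 0.2073]
tool_rot: [0.753, 0.658, 0.001, 0.001]
ft_force: [0.7, 0.4, 0.3]
grip_width: 0.0853
grasp_force: 0.0
bottle top [array([0.65 , 0.131, 0.011])]
can top [array([0.635, 0.037, 0.008]), array([ 0.342,  0.037, -0.001])]
jar top [array([ 0.628, -0.054,  0.007])]
tub top [array([ 0.608, -0.159,  0.011]), array([ 0.621, -0.057,  0.004])]
dish top [array([ 0.59 , -0.263, -0.004]), array([ 0.626, -0.056,  0.007])]
bottle side [array([0.649, 0.13 , 0.008])]
can side [array([0.634, 0.033, 0.009]), array([0.337, 0.037, 0.   ])]
jar side [array([ 0.623, -0.052,  0.008])]
tub side [array([ 0.612, -0.161,  0.011])]
dish side [array([ 0.589, -0.267, -0.   ]), array([ 0.624, -0.054,  0.01 ])]
```

View pics/side2.png

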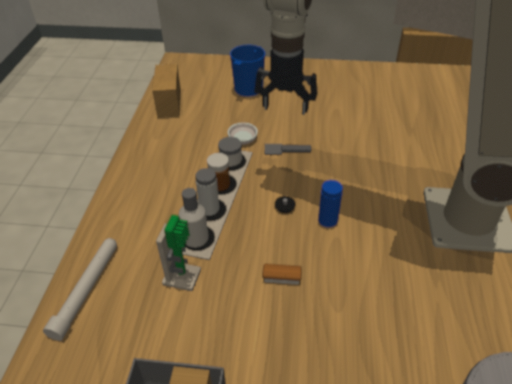

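View pics/top2.png

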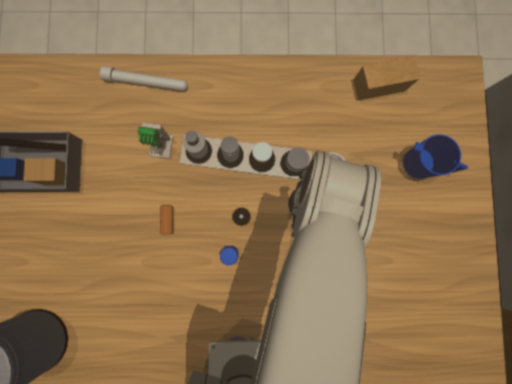

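Both views show all four upright in order: bottle, can, jar and tub from the brush. The networks put the tub about 8 mm off centre, so I'll clear the arm out of the top view and measure it properly.

```bash
python3 -m creep '1 -0.3 -0.1 0 0; 1 -0.6 -0.2 0 0; 1 -0.9 -0.3 0 0; 1 -1 -0.3 0 0; 1 -1 -0.3 0 0;1 -1 -0.3 0 0'
python3 - <<'E'
from m import *
im=camera("top"); cv2.imwrite("pics/crop3.png",cv2.resize(im[125:185,175:335,::-1],None,fx=5,fy=5,interpolation=2))
m=np.array([[.6465,.13],[.6334,.036],[.6212,-.0581],[.6088,-.1519]])
for t,p in zip(H,m): print(t,"expected top disc px",proj("top",(*p,H[t]+.009)).round(1))
for c in("top","side"):
    camera(c)
    for t in H:
        print(t,c,[np.round(x["at"],3) for x in spot_point(t,c)][:2])
E
```

```text
clock: 34.12
eef_pos: [0.3978, -0.2758, 0.2059]
tool_rot: [0.752, 0.659, 0.0, -0.0]
ft_force: [0.3, -0.2, -0.2]
grip_width: 0.0855
grasp_force: 0.0
bottle expected top disc px [[191.6 137.9]]
can expected top disc px [[228.5 146. ]]
jar expected top disc px [[263.1 152.9]]
tub expected top disc px [[295.6 159.5]]
bottle top [array([0.649, 0.131, 0.011])]
can top [array([0.635, 0.037, 0.01 ]), array([ 0.337,  0.04 , -0.001])]
jar top [array([ 0.626, -0.053,  0.007]), array([0.636, 0.033, 0.009])]
tub top [array([ 0.608, -0.158,  0.009])]
bottle side [array([0.648, 0.135, 0.007]), array([0.646, 0.133, 0.002])]
can side [array([ 0.34 ,  0.033, -0.002]), array([0.634, 0.033, 0.011])]
jar side [array([ 0.621, -0.051,  0.007]), array([0.649, 0.133, 0.007])]
tub side [array([ 0.61 , -0.158,  0.01 ])]
```

View pics/crop3.png

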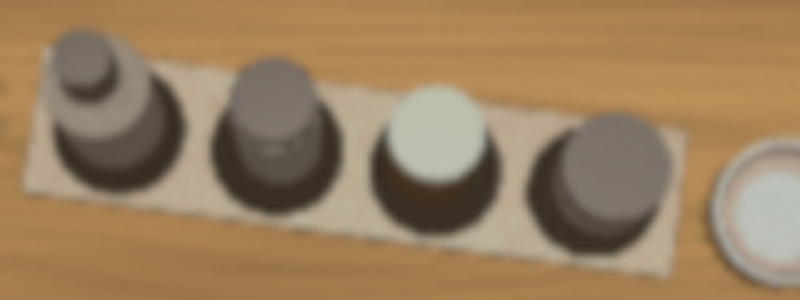

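The enlarged view shows the tub's lid centre at (298,158) against an expected (295.6,159.5), so it is about 7 mm off. The jar is about 4–5 mm off, and the bottle and can are nearer still. All are within the 14 mm limit, everything is released and upright, and the arm is clear, so I'm handing in.

```bash
python3 -c "
from workcell import ticket
print(ticket.job_done())"
```

```text
the job is handed in; nothing more can be done
None
```

The job is handed in, with no verdict returned: bottle, can, jar and tub stand released and upright on the mats in height order from the brush, each within about 7 mm of its mat's centre by my measurements, and the soap dish and blue look-alike were left alone.

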